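# Close the gearbox inspection cover

## Robot

A 7-joint arm with a two-finger parallel gripper is mounted at the origin on the work surface. World frame = base frame: x ahead of the robot, y to its left, z up, the work surface at z = 0. Lengths are in m, angles in rad, forces in N, time in s.
With the tool pointing down it reaches from about 0.425 to 0.95 m from the base axis. Payload 16.7 kg.
Tool frame: the origin (TCP) lies at the very end of the fingers, on their centre line; the grasp point (between the pads) lies 19 mm behind it; z points along the fingers, y is the line along which they close (so a half turn about z gives the same grasp; the last joint's range is limited). The gripper opens to 94 mm and grips with 3 to 60 N. Pads are 16 mm wide; open, the fingers measure 119 mm over their backs; the gripper's body (75 mm by 177 mm) begins 78 mm behind the grasp point.
Start: joints at [1.141, 0.426, 0.074, 1.606, -0.034, 1.111, -0.067], TCP at [0.186, -0.649, 0.205] pointing down, gripper open.
Joint ranges: [-2.85, 2.85], [-0.5, 2.14], [-1.23, 1.37], [0.21, 2.46], [-1.02, 4.16], [0.16, 2.05], [-2.73, 2.73]. Speed limits (rad/s): [1.89, 1.89, 2.39, 2.39, 3.01, 3.01, 3.01].

## Interface

Orientations are given as [roll, pitch, yaw] about the fixed x, y, z axes, in that order (R = Rz(yaw) Ry(pitch) Rx(roll)).
In Python, from plant import monitor, camera, camera_params, order, look_for gives the robot as it stands.
- The arm moves only by the shell command python3 -m creep 'ROWS' [FORCE]. ROWS is JSON, a list of rows, each a list of 5 numbers: the opening, from 0 (shut) to 1 (fully open), then the shift along the tool's x, y, z in m, then the turn about the tool's z in rad. In form: [[jaw, x, y, z, yaw], ...]. A call has 1 to 10 rows; each row is the pose to reach, as a shift and turn from the pose commanded when the call began, along the tool's axes at that moment; what a row does not reach only later rows make up. A row lasts 1/12 s, in which the tool goes at most 41.7 mm and 7.16 degrees, less where a joint would pass 70% of its speed; a pose out of reach is approached as far as the arm can. A call with a gripper value outside its range is refused whole. The fingers move at their own pace and stop on an object; FORCE is the grip in N (left out, the last holds). Time passes only in rows, so rows that repeat a pose let the fingers close. It gives the time, the measured TCP pose, the force, the opening and the grip force at its end, in the units of the state.
- monitor.sense(): the state, without advancing time (a new reading comes with each control period).
- camera(name): name is "side" or "top" or "wrist"; returns (picture, depth): 420x560x3 uint8, red, green, blue; 420x560 float32, m along the optical axis (not along the pixel's ray), 0 where there is no reading.
- camera_params(name): a dict with "K" (3x3 intrinsics, pixels), "origin" and "orientation" of the camera in the world. Camera axes: x right, y up, looking along -z (the intrinsics and any distortion apply to the point x, -y, -z); pixel columns grow to the right and rows downward; lengths in m; the calibration is good to about 2 mm. A picture is of the moment at which its call begins: read the wrist's pose just before it. camera_params takes no time and is no camera call; for the wrist camera it gives the pose at the moment of the call.
- order.sign_off(): hands the job in; it is judged then, once.
Trained networks look in the newest picture that a camera, given by its name, has taken for a name from the list of things; names that differ only in an ending like _2 or _b are one class to them, and where a whole thing is asked for, a point or a joint stands for the part that bears it (a point fixed in the world has none). Each returns a list of dicts, best first, with "conf" (0 to 1); they miss things now and then, are a little off and sometimes report something else, mostly with a low value. They report only what shows in the picture. A call takes as long as a camera call.
- look_for(camera, name): "pixel" ([column, row] in pixels, amid what is visible of it).
The state is a dict: "time": time; "qpos": joint angles; "qd": joint speeds; "tau": joint torques, N m; "tool_pos": TCP position; "tool_rot": TCP orientation; "force": force on the tool from outside, world axes, zero at the start; "torque": the same for the moment, N m; "opening": finger opening in m; "grasp_force": force on a finger pad.
Only numpy, scipy, OpenCV 4.12 (cv2) and the standard library are available. Lean on these libraries where they do the work, as an engineer would, in place of code of your own. Each camera call takes 0.05 s, during which the arm holds its last target. There are 200 camera calls.

## Task

One of the two gearbox housings on the bench is already closed; the other's inspection cover still stands raised, with its quarter-turn fastener out of line. On that one, turn the fastener until its slot lines up with the two ribs on the cover and let go of it, then press on the cover plate until it sits fully home against the housing, and finish while still holding it pressed there with the fingers, without touching the fastener. Leave the closed housing as it is and the jar, wrench and cup where they are.

Things in the scene. Friction and masses are not known exactly. Their poses are not given: they have to be found in the camera images.
- housing_a: One of two identical fixed yellow cast gearbox housings on the bench, 190 long (its x) x 130 wide (its y) x 60 mm high to the flat rim (the frame). Origin: centre of its underside on the bench; z up. Small feet and a 28 mm shaft stub stick out at its ends. The fastener is at x = -45 mm, the press pad at x = +48 mm in this frame.
- cover_a (a joint): How far the cover of housing_a is pushed down, m: 0 = raised, standing 8 mm above the rim on springs; 0.008 = fully home, flush on the rim. A raised cover moves only straight down; it takes about 5 N to start it and 10 N to hold it home, and it springs up again when let go. It cannot go home while its fastener is out of line (it is stopped after about 2 mm). A closed cover is caught and stays home by itself.
- plate_a (a point): The flat aluminium plate of the cover of housing_a, 182 x 122 x 6 mm, axes as the housing's. Origin: centre of the plate's underside (68 mm above the bench when raised, 60 mm when home).
- pad_a (a point): Centre of the top of the ribbed flat rubber press pad on that plate, 46 (x) x 70 (y) mm, 2 mm thick; its top is 8 mm above the plate's underside (76 mm above the bench when raised, 68 mm when home).
- fastener_a (a joint): Angle of the quarter-turn fastener on cover_a, rad, counter-clockwise seen from above. 0 or pi = wing and its slot lie along the housing's x axis, in line with the two ribs on the plate (half a turn looks and works the same); pi/2 = crosswise. Turns freely both ways between stops at -0.3 and 3.44, and stays where it is left (about 0.04 N m friction).
- wing_a_grip (a point): On the axis of the fastener of cover_a, 34 mm above the plate's underside (28 mm above the plate's top): the height to grip the wing, across its 14 mm width. x along the wing, y across, z up. The fastener's head is a steel disc 36 mm across and on it an upright black wing 40 long x 14 wide x 34 mm high with a slot line along its top; the wing spans 6.5 to 40.5 mm above the plate's top (so to about 114 mm above the bench on a raised cover) and rides down with the cover.
- housing_b: One of two identical fixed yellow cast gearbox housings on the bench, 190 long (its x) x 130 wide (its y) x 60 mm high to the flat rim (the frame). Origin: centre of its underside on the bench; z up. Small feet and a 28 mm shaft stub stick out at its ends. The fastener is at x = -45 mm, the press pad at x = +48 mm in this frame.
- cover_b (a joint): How far the cover of housing_b is pushed down, m: 0 = raised, standing 8 mm above the rim on springs; 0.008 = fully home, flush on the rim. A raised cover moves only straight down; it takes about 5 N to start it and 10 N to hold it home, and it springs up again when let go. It cannot go home while its fastener is out of line (it is stopped after about 2 mm). A closed cover is caught and stays home by itself.
- plate_b (a point): The flat aluminium plate of the cover of housing_b, 182 x 122 x 6 mm, axes as the housing's. Origin: centre of the plate's underside (68 mm above the bench when raised, 60 mm when home).
- pad_b (a point): Centre of the top of the ribbed flat rubber press pad on that plate, 46 (x) x 70 (y) mm, 2 mm thick; its top is 8 mm above the plate's underside (76 mm above the bench when raised, 68 mm when home).
- fastener_b (a joint): Angle of the quarter-turn fastener on cover_b, rad, counter-clockwise seen from above. 0 or pi = wing and its slot lie along the housing's x axis, in line with the two ribs on the plate (half a turn looks and works the same); pi/2 = crosswise. Turns freely both ways between stops at -0.3 and 3.44, and stays where it is left (about 0.04 N m friction).
- wing_b_grip (a point): On the axis of the fastener of cover_b, 34 mm above the plate's underside (28 mm above the plate's top): the height to grip the wing, across its 14 mm width. x along the wing, y across, z up. The fastener's head is a steel disc 36 mm across and on it an upright black wing 40 long x 14 wide x 34 mm high with a slot line along its top; the wing spans 6.5 to 40.5 mm above the plate's top (so to about 114 mm above the bench on a raised cover) and rides down with the cover.
- jar_mid (a point): Bystander: glass jar with lid, 64 mm across, 85 mm high, loose; point at half height. Leave alone.
- wrench_grip (a point): Bystander: steel wrench, 180 mm long, 38 mm wide, 8 mm high, lying loose beyond the housings; point on its handle. Leave alone.
- tin_mid (a point): Bystander: open steel cup, 72 mm across, 80 mm high, loose; point on its axis at half height. Leave alone.

How it is judged:
On the way, in this order (a step that is already met when the one before it is completed fails the run):
1. the fastener of the raised cover is turned into line with the ribs (angle between the x axis of wing_a_grip and the x axis of housing_a, either way round below 0.2 rad), for 0.2 s.
2. the fastener is let go and the plate is pressed home by the fingers (angle between the x axis of wing_a_grip and the x axis of housing_a, either way round below 0.2 rad and value of joint cover_a above 0.0065 m and contact force between each of the fingers, the arm and fastener_a below 0.5 N and contact force between the fingers and cover_a above 2 N), for 0.3 s.
At the end, for the whole second after the job is handed in: Still held: the raised cover is now at least 6.5 of its 8 mm down, fingers push it with over 2 N, robot off its fastener, which is within 0.2 rad of the ribs; the other cover still home, its fastener within 0.2 rad of its ribs; jar, wrench, cup within 30 mm of their starts (all of step 2 and value of joint cover_b above 0.006 m and angle between the x axis of wing_b_grip and the x axis of housing_b, either way round below 0.2 rad and distance of each of jar_mid, wrench_grip, tin_mid from where it was at the start of the episode below 0.03 m); the arm keeps its last pose, push and grip.
It fails at once if the closed housing's fastener is turned away or its cover comes up (not (value of joint cover_b above 0.006 m and angle between the x axis of wing_b_grip and the x axis of housing_b, either way round below 0.2 rad)).
It fails at once if the jar, wrench or cup is moved by more than 30 mm (not (distance of each of jar_mid, wrench_grip, tin_mid from where it was at the start of the episode below 0.03 m)).
It also fails if it takes over 48 s, if anything falls off the work surface, if the arm or the gripper's body presses on something with over 40 N, if the wrist force passes 120 N, or if a joint passes its speed limit or range.

## Working session

There is one attempt and no reset: what is moved stays moved. The work goes in short steps, Python scripts to look and compute and a shell command to move; the robot and the scene stay as the last step left them, time stands still between calls to the robot, and variables do not carry over. Pictures are saved under pics/ and viewed, at most 10 in all, crops included, and the job is handed in when it is done.

```bash
mkdir -p pics; ls
cat > h.py <<'E'
import numpy as np, cv2
from scipy.spatial.transform import Rotation as R
from plant import monitor, camera, camera_params, order, look_for
def cloud(name):
    p=camera_params(name); img,d=camera(name); K=np.array(p["K"]); 
    o=np.array(p["orientation"]); M=R.from_euler('xyz',o).as_matrix() if o.size==3 else (o if o.shape==(3,3) else R.from_quat(o).as_matrix())
    v,u=np.mgrid[:d.shape[0],:d.shape[1]]
    X=(u-K[0,2])/K[0,0]*d; Y=(v-K[1,2])/K[1,1]*d
    P=np.stack([X,-Y,-d],-1)@M.T+np.array(p["origin"]); P[d==0]=np.nan
    return img,d,P
def save(img,f): cv2.imwrite(f,cv2.cvtColor(img,cv2.COLOR_RGB2BGR))
E
python3 - <<'E'
from h import *
s=monitor.sense(); print(s["time"],s["tool_pos"],s["tool_rot"],s["force"],s["opening"])
ims=[]
for n in("top","side"):
    print(n,camera_params(n))
    img,d,P=cloud(n); np.save(n+"P.npy",P); np.save(n+"I.npy",img); save(img,f"pics/{n}0.png")
    for t in("housing_a","wing_a_grip","pad_a","jar_mid","wrench_grip","tin_mid"):
        for r in look_for(n,t)[:3]:
            u,v=map(int,np.round(r["pixel"])); print(n,t,round(r["conf"],2),u,v,P[v,u].round(3))
E
```

```text
pics
0.0 [ 0.18626019 -0.64833061  0.20477645] [-3.14029447e+00  8.63163128e-05  2.79776809e-01] [ 0.15996247 -0.34920583  0.06309833] 0.09423650840300528
top {'K': array([[450.65536722,   0.        , 280.32389964],
       [  0.        , 450.65536722, 205.19096627],
       [  0.        ,   0.        ,   1.        ]]), 'origin': array([0.49471027, 0.01372959, 1.2998928 ]), 'orientation': array([ 0.09645116, -0.0042178 , -1.57660111])}
top housing_a 0.81 347 211 [ 0.596 -0.173  0.079]
top housing_a 0.63 228 237 [0.527 0.151 0.068]
top wing_a_grip 0.5 352 232 [ 0.539 -0.185  0.086]
top pad_a 0.91 222 235 [0.533 0.168 0.067]
top pad_a 0.71 348 214 [ 0.588 -0.176  0.076]
top jar_mid 0.8 150 228 [0.553 0.36  0.083]
top jar_mid 0.41 349 214 [ 0.588 -0.179  0.076]
top wrench_grip 0.68 305 151 [ 0.778 -0.065  0.006]
top tin_mid 0.6 440 202 [ 0.625 -0.449  0.021]
top tin_mid 0.55 224 236 [0.53  0.162 0.068]
side {'K': array([[398.75767401,   0.        , 280.54327602],
       [  0.        , 398.75767401, 211.71493418],
       [  0.        ,   0.        ,   1.        ]]), 'origin': array([ 0.44321773, -0.79272375,  0.9740071 ]), 'orientation': array([ 0.74565346, -0.01890436, -0.23006339])}
side housing_a 0.74 278 276 [ 0.59  -0.212  0.072]
side housing_a 0.69 234 198 [0.519 0.107 0.069]
side wing_a_grip 0.53 262 268 [ 0.548 -0.203  0.109]
side pad_a 0.84 236 188 [0.533 0.153 0.067]
side pad_a 0.67 276 267 [ 0.59  -0.184  0.075]
side wrench_grip 0.56 327 239 [ 0.78  -0.069  0.006]
```

View pics/top0.png

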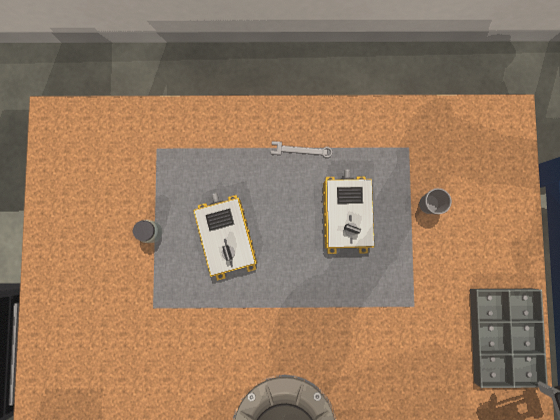

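View pics/side0.png

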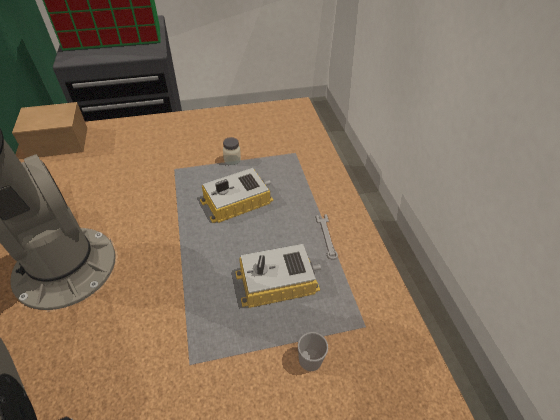

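The right-hand housing (top image about 349,214) is the raised one, with its wing at (352,230) skewed. The left one is closed, with its wing in line. Next I measure the plate and wing.

Run:
```python
from h import *
from scipy.ndimage import label
for n in("top","side"):
    P=np.load(n+"P.npy")
    for c in((0.59,-0.18),(0.53,0.15)):
        near=np.hypot(P[...,0]-c[0],P[...,1]-c[1])<0.14
        m=near&(P[...,2]>0.057)&(P[...,2]<0.2)
        q=P[m]; r=cv2.minAreaRect((q[:,:2]*1000).astype(np.float32))
        print(n,"rect",r,"zmed",np.median(q[:,2]).round(4))
        w=P[near&(P[...,2]>0.095)&(P[...,2]<0.125)]
        e,V=np.linalg.eigh(np.cov(w[:,:2].T)); a=np.degrees(np.arctan2(V[1,1],V[0,1]))
        print("  wing",len(w),w.mean(0).round(4),"axis deg",a.round(1),"std",np.sqrt(e).round(4),"zmax",w[:,2].max().round(4))
```

```text
top rect ((593.309326171875, -181.73007202148438), (193.5093231201172, 130.31690979003906), 0.7424452900886536) zmed 0.0754
  wing 91 [ 0.5461 -0.1811  0.1141] axis deg 68.4 std [0.0043 0.0118] zmax 0.1202
top rect ((528.9236450195312, 162.10806274414062), (189.93496704101562, 130.06004333496094), 15.164406776428223) zmed 0.0673
  wing 88 [0.4858 0.1498 0.1073] axis deg -161.7 std [0.0043 0.0117] zmax 0.1145
side rect ((592.854248046875, -184.19482421875), (188.51016235351562, 130.3528289794922), 0.5063436031341553) zmed 0.0743
  wing 96 [ 0.5477 -0.1877  0.1116] axis deg 67.4 std [0.0043 0.0129] zmax 0.1189
side rect ((531.4733276367188, 159.46023559570312), (190.87181091308594, 130.42181396484375), 15.229305267333984) zmed 0.0664
  wing 67 [0.4878 0.1469 0.104 ] axis deg -164.0 std [0.0048 0.0118] zmax 0.1115
```

Housing A: centre (0.593, -0.183), yaw ≈ 0.6°, plate top at 74–75 mm (raised). The wing is at about (0.547, -0.183), 68° from the x axis, so it needs a clockwise turn of about 67°. I'm moving above it with tool x along the wing.

```bash
python3 -m creep '[[0.6,0.2378,-0.1735,0,-0.45],[0.6,0.2378,-0.1735,0,-0.45],[0.6,0.2378,-0.1735,0,-0.45],[0.6,0.2378,-0.1735,0,-0.45],[0.6,0.475,-0.347,0,-0.907],[0.6,0.475,-0.347,0,-0.907],[0.6,0.475,-0.347,0,-0.907],[0.6,0.475,-0.347,0,-0.907],[0.6,0.475,-0.347,0,-0.907],[0.6,0.475,-0.347,0,-0.907]]' 20; python3 -c "
from h import *
s=monitor.sense();print(s)"
```

```text
time: 1.53
tool_pos: [0.4427, -0.318, 0.2058]
tool_rot: [3.141, 0.0, 1.187]
force: [0.7, -0.5, -0.8]
opening: 0.0562
grasp_force: 0.0
{'time': 1.5333, 'qpos': array([ 0.7479057 ,  0.22956236, -0.28221094,  1.88342793,  0.07377869,
        1.03799239,  0.05141685]), 'qd': array([-0.669131  ,  0.02907685, -0.28816441, -0.02449267,  0.08098252,
        0.01064718, -1.00667366]), 'tau': array([  8.99124205, -72.75921822,  -0.50038554, -41.55834675,
        -0.38939738,   0.22906779,   4.06839654]), 'tool_pos': array([ 0.44271335, -0.318006  ,  0.20582818]), 'tool_rot': array([3.14102159e+00, 1.77514564e-04, 1.18697685e+00]), 'force': array([ 0.68686877, -0.45903215, -0.83837536]), 'torque': array([-0.03534468, -0.11609975, -0.05887355]), 'grasp_force': 0.0, 'opening': 0.056235803387401036}
```

```bash
python3 -m creep '[[0.6,0.164,0.046,0,0],[0.6,0.164,0.046,0,0],[0.6,0.164,0.046,0,0],[0.6,0.164,0.046,0,0],[0.6,0.164,0.046,0,0],[0.6,0.164,0.046,0,0],[0.6,0.164,0.046,0,0],[0.6,0.164,0.046,0,0]]'
python3 - <<'E'
from h import *
s=monitor.sense();print(s["tool_pos"],s["tool_rot"],s["qpos"].round(2))
img,d,P=cloud("wrist"); save(img,"pics/w1.png"); np.save("w1.npy",P)
near=np.hypot(P[...,0]-.547,P[...,1]+.183)<0.04
for lo in(.098,.105):
    w=P[near&(P[...,2]>lo)&(P[...,2]<0.125)]
    e,V=np.linalg.eigh(np.cov(w[:,:2].T)); print(len(w),w.mean(0).round(4),np.degrees(np.arctan2(V[1,1],V[0,1])).round(1),cv2.minAreaRect((w[:,:2]*1000).astype(np.float32)))
q=P[(np.hypot(P[...,0]-.593,P[...,1]+.183)<0.14)&(P[...,2]>.068)&(P[...,2]<.08)]
print(cv2.minAreaRect((q[:,:2]*1000).astype(np.float32)),np.median(q[:,2]))
E
```

```text
time: 2.2
tool_pos: [0.5453, -0.1861, 0.2054]
tool_rot: [-3.141, 0.001, 1.185]
force: [-0.5, -1.7, 0.5]
opening: 0.0567
grasp_force: 0.0
[ 0.54533247 -0.18609071  0.20543189] [-3.14139627e+00  5.24282848e-04  1.18509418e+00] [ 0.52  0.29 -0.36  1.81  0.12  1.06 -0.27]
984 [ 0.5474 -0.1803  0.1146] 69.5 ((546.6157836914062, -182.0745849609375), (39.8201789855957, 13.801241874694824), 68.47163391113281)
955 [ 0.5472 -0.1808  0.1149] 69.7 ((546.6182250976562, -182.06683349609375), (39.80488586425781, 13.777616500854492), 68.32347869873047)
((591.4524536132812, -182.03395080566406), (182.57957458496094, 122.31659698486328), 0.6824904084205627) 0.0748955410685912
```

View pics/w1.png

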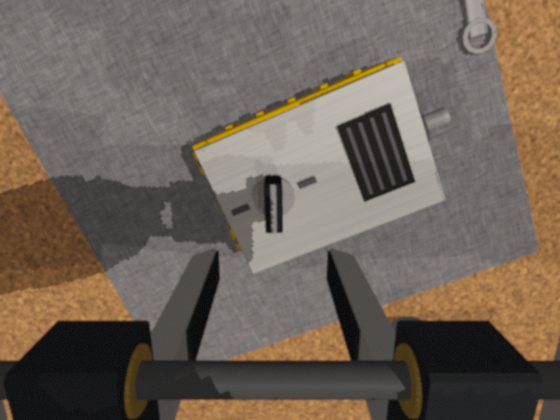

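The wing (wrist view 273,204) stands between the finger lines, centred at (0.5466, -0.1820) and at 68.4°. Plate size reads 182.6×122.3 mm, which agrees with the given size. Descending to grip.

```bash
python3 -m creep '[[0.6,0.004,0,0.03,-0.01],[0.6,0.004,0,0.06,-0.01],[0.6,0.004,0,0.09,-0.01],[0.6,0.004,0,0.11,-0.01],[0.6,0.004,0,0.118,-0.01],[0.6,0.004,0,0.118,-0.01]]' && python3 -m creep '[[0.15,0,0,0,0],[0.1,0,0,0,0],[0.05,0,0,0,0],[0.05,0,0,0,0],[0.05,0,0,0,0],[0.05,0,0,0,0],[0.05,0,0,0,0]]' 12
```

```text
time: 2.75
tool_pos: [0.5461, -0.1818, 0.086]
tool_rot: [-3.139, 0.0, 1.195]
force: [-0.1, -0.3, 0.5]
opening: 0.0567
grasp_force: 0.0
time: 3.33
tool_pos: [0.5477, -0.1811, 0.0878]
tool_rot: [3.141, -0.0, 1.197]
force: [3.7, -0.8, 1.1]
opening: 0.0138
grasp_force: 12.0
```

Gripped at 13.8 mm with the correct orientation. Now turning clockwise.

```bash
python3 -m creep '[[0.05,0,0,0,0.1],[0.05,0,0,0,0.2],[0.05,0,0,0,0.3],[0.05,0,0,0,0.4],[0.05,0,0,0,0.5],[0.05,0,0,0,0.6],[0.05,0,0,0,0.7],[0.05,0,0,0,0.8],[0.05,0,0,0,0.9],[0.05,0,0,0,1.0]]' && python3 -m creep '[[0.05,0,0,0,0.1],[0.05,0,0,0,0.185],[0.05,0,0,0,0.185],[0.05,0,0,0,0.185],[0.05,0,0,0,0.185],[0.05,0,0,0,0.185]]'
```

```text
time: 4.17
tool_pos: [0.5486, -0.1823, 0.0878]
tool_rot: [3.14, -0.002, 0.191]
force: [7.2, -7.2, -5.3]
opening: 0.014
grasp_force: 12.0
time: 4.67
tool_pos: [0.5486, -0.1826, 0.0878]
tool_rot: [3.14, -0.002, 0.011]
force: [5.2, -8.0, -4.1]
opening: 0.0136
grasp_force: 12.0
```

Release, rise, and look.

```bash
python3 -m creep '[[0.3,0,0,0,0],[0.6,0,0,0,0],[0.6,0,0,0,0],[0.6,0,0,0,0],[0.6,0,0,-0.04,0],[0.6,0,0,-0.08,0],[0.6,0,0,-0.12,0],[0.6,0,0,-0.12,0],[0.6,0,0,-0.12,0]]'
python3 - <<'E'
from h import *
img,d,P=cloud("wrist"); save(img,"pics/w2.png")
near=np.hypot(P[...,0]-.547,P[...,1]+.183)<0.04
w=P[near&(P[...,2]>.1)&(P[...,2]<0.125)]
print(len(w),cv2.minAreaRect((w[:,:2]*1000).astype(np.float32)))
q=P[(np.hypot(P[...,0]-.593,P[...,1]+.183)<0.14)&(P[...,2]>.068)&(P[...,2]<.08)]
print(cv2.minAreaRect((q[:,:2]*1000).astype(np.float32)),np.median(q[:,2]))
for r in look_for("wrist","pad_a"): 
    u,v=map(int,r["pixel"]); print(r,P[v,u])
E
```

```text
time: 5.42
tool_pos: [0.5487, -0.1812, 0.2099]
tool_rot: [3.141, -0.004, 0.012]
force: [-0.2, -0.1, -0.5]
opening: 0.0563
grasp_force: 0.0
941 ((547.1021118164062, -182.6956787109375), (39.728675842285156, 13.511592864990234), 0.7716005444526672)
((591.6267700195312, -182.0614013671875), (180.93951416015625, 122.35082244873047), 0.6318223476409912) 0.07497822473327018
{'pixel': [273.3, 136.4], 'conf': 0.7} [ 0.60248043 -0.18083473  0.0752444 ]
{'pixel': [273.6, 127.3], 'conf': 0.66} [ 0.60981495 -0.1807409   0.07514703]
```

View pics/w2.png

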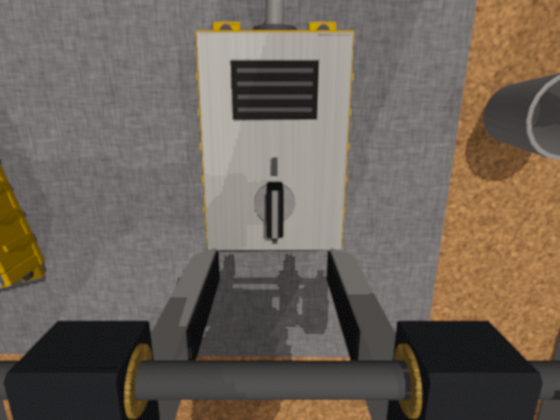

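The wing (274,210) is now in line with the ribs (0.8° against 0.6°), and the gripper is clear of it. The pad centre is about (0.640, -0.182). Closing the fingers and moving over the pad.

```bash
python3 -m creep '[[0,0.04,0,0,0],[0,0.08,0,0,0],[0,0.091,0,0,0],[0,0.091,0,0.03,0],[0,0.091,0,0.06,0],[0,0.091,0,0.09,0],[0,0.091,0,0.115,0],[0,0.091,0,0.125,0],[0,0.091,0,0.125,0],[0,0.091,0,0.125,0]]' 20
```

```text
time: 6.35
tool_pos: [0.6383, -0.1799, 0.0822]
tool_rot: [-3.141, 0.001, 0.012]
force: [0.8, 0.4, 0.9]
opening: 0.001
grasp_force: 0.0
```

```bash
python3 -m creep '[[0,0,0,0.004,0],[0,0,0,0.007,0],[0,0,0,0.009,0],[0,0,0,0.011,0],[0,0,0,0.013,0],[0,0,0,0.013,0],[0,0,0,0.013,0],[0,0,0,0.013,0]]'
```

```text
time: 7.02
tool_pos: [0.6394, -0.1802, 0.0709]
tool_rot: [3.141, -0.002, 0.012]
force: [-1.4, -0.6, 8.2]
opening: 0.0004
grasp_force: 4.1
```

```bash
python3 -m creep '[[0,0,0,0.001,0],[0,0,0,0.002,0],[0,0,0,0.003,0],[0,0,0,0.004,0],[0,0,0,0.005,0],[0,0,0,0.005,0],[0,0,0,0.005,0],[0,0,0,0.005,0]]'
```

```text
time: 7.68
tool_pos: [0.6396, -0.1803, 0.068]
tool_rot: [3.141, -0.003, 0.011]
force: [-12.2, 3.2, 36.2]
opening: 0.0003
grasp_force: 18.3
```

The cover is home (z 0.068) but pushed at 36 N, so I'm easing off slightly and then verifying.

```bash
python3 -m creep '[[0,0,0,-0.0007,0],[0,0,0,-0.0007,0],[0,0,0,-0.0007,0],[0,0,0,-0.0007,0],[0,0,0,-0.0007,0],[0,0,0,-0.0007,0],[0,0,0,-0.0007,0]]'
python3 - <<'E'
from h import *
for n in("side","top"):
    img,d,P=cloud(n); save(img[150:350,180:400] if n=="side" else img,f"pics/{n}1.png"); 
    P0=np.load(n+"P.npy")
    for c in((0.59,-0.18),(0.53,0.15)):
        near=np.hypot(P[...,0]-c[0],P[...,1]-c[1])<0.1; z=P[near][:,2]; print(n,c,np.median(z[(z>.055)&(z<.085)]))
        w=P[near&(P[...,2]>0.09)&(P[...,2]<0.118)&(np.hypot(P[...,0]-c[0]+.045,P[...,1]-c[1])<.03)]
        print(len(w), cv2.minAreaRect((w[:,:2]*1000).astype(np.float32)) if len(w)>5 else '')
s=monitor.sense(); print(s["time"],s["tool_pos"],s["force"])
E
```

```text
time: 8.27
tool_pos: [0.6395, -0.1802, 0.0681]
tool_rot: [3.141, -0.003, 0.012]
force: [-9.0, 2.2, 28.5]
opening: 0.0008
grasp_force: 14.2
side (0.59, -0.18) 0.06635016386223458
119 ((548.1175537109375, -183.45794677734375), (39.51691818237305, 17.188257217407227), 1.2691714763641357)
side (0.53, 0.15) 0.06629155735652059
82 ((487.7888488769531, 148.84910583496094), (40.169517517089844, 16.44432830810547), 21.119403839111328)
top (0.59, -0.18) 0.06704594565658739
41 ((546.1944580078125, -177.54139709472656), (38.137413024902344, 5.452242851257324), 2.249910831451416)
top (0.53, 0.15) 0.06735275500868165
91 ((485.51177978515625, 150.10818481445312), (39.19142150878906, 13.944991111755371), 17.732450485229492)
8.3667 [ 0.63951885 -0.18025653  0.06810216] [-8.74155802  3.07310725 27.92898902]
```

View pics/side1.png

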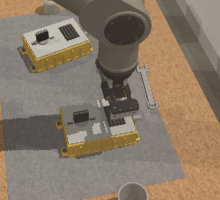

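The crop shows the closed fingers on the pad (about 118,108) and the wing clear of them (about 80,117). Both plates now sit at the same height, 66–67 mm, so the cover is home at 28 N.

```bash
python3 -c "
from plant import order
print(order.sign_off())"
```

```text
the job is handed in; nothing more can be done
None
```

The job is handed in: the raised cover's fastener is in line with its ribs and released, and the fingers hold the cover fully home at about 28 N; the closed housing, jar, wrench and cup were not touched.

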